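Hang the rivet pail on the bench hook by its bail

ROBOT

A 7-joint arm with a two-finger parallel gripper is mounted at the origin on the work surface; the furniture and walls round the work are solid. World frame = base frame: x ahead of the robot, y to its left, z up, the work surface at z = 0. Lengths are in mm, angles in rad, forces in N, time in s.
With the tool pointing down it reaches from about 425 to 1025 mm from the base axis. Payload 9.4 kg.
Tool frame: the origin (TCP) lies at the very end of the fingers, on their centre line; the grasp point (between the pads) lies 19 mm behind it; x points along the fingers, y is the direction in which the jaws open and shut, and the axes are right-handed (so a half turn about x gives the same grasp; the last joint's range is limited). The gripper opens to 85 mm and grips with 20 to 120 N. Pads are 22 mm wide; open, the fingers measure 114 mm over their backs; the gripper's body (76 mm by 85 mm) begins 54 mm behind the grasp point. The pads swing forward as they close: fully open they stand 13 mm farther back than shut.
Start: joints at [1.269, 0.599, -0.003, 1.599, 0.002, 0.943, -0.08], TCP at [161.601, -706.76, 231.275] pointing down, gripper open.
Joint ranges: [-2.57, 2.57], [-0.35, 1.97], [-1.29, 1.29], [0.11, 2.56], [-1.05, 4.19], [0.11, 1.86], [-2.63, 2.63]. Speed limits (rad/s): [2.22, 2.22, 3.01, 3.01, 3.14, 3.14, 3.14].

INTERFACE

Orientations are given as a unit quaternion [x, y, z, w].
In Python, from bench import * gives the robot as it stands.
- The arm moves only by the tool jog_arm, never from a script. Its argument "commands" is a list of rows, each a list of 7 numbers: the shift along the world's x, y, z in m, then the turn, a rotation vector about the world's x, y, z in degrees, then the closure in counts, from 0 (fully open) to 255 (shut). In form: [[dx, dy, dz, ax, ay, az, hand], ...]. A call has 1 to 8 rows; each row is the pose to reach, as a shift and turn from the pose commanded when the call began; what a row does not reach only later rows make up. A row lasts 1/8 s, in which the tool goes at most 62.5 mm and 10.7 degrees, less where a joint would pass 70% of its speed; a pose out of reach is approached as far as the arm can. A call with a gripper value outside its range is refused whole. The fingers move at their own pace and stop on an object; the grip force is fixed at half the most. Time passes only in rows, so rows that repeat a pose let the fingers close. It gives the time, the measured TCP pose, the force and the opening at its end, in the units of the state.
- get_obs(): the state, without advancing time (a new reading comes with each control period).
- snapshot(name): name is "scene" or "side" or "wrist"; returns a dict with "img" (400x640x3 uint8, red, green, blue), "K" (3x3 intrinsics, pixels), "D" ([k1, k2, p1, p2, k3] as OpenCV has them; the pictures are not rectified), "cam_to_world" (4x4, takes a point from camera to world coordinates). Camera axes: x right, y down, z forward; pixel columns grow to the right and rows downward; lengths in mm; the calibration is good to about 2 mm. A picture is of the moment at which its call begins. There is no depth.
- close_job(): hands the job in, once; it reports no verdict.
Trained networks look in a picture, given as the dict that the camera call returned (one of the last four; its "shot" number tells which), for a name from the list of things; names that differ only in an ending like _2 or _b are one class to them, and where a whole thing is asked for, a point or a joint stands for the part that bears it (a point fixed in the world has none). Each returns a list of dicts, best first, with "conf" (0 to 1); they miss things now and then, are a little off and sometimes report something else, mostly with a low value. They report only what shows in the picture. A call takes as long as a camera call.
- masks_of(picture, label): "pixels" (400x640 bool, what is visible of it) and "rect" ([left, top, right, bottom] in pixels, round what is visible of it).
The state is a dict: "time_s": time; "joint_pos": joint angles; "joint_vel": joint speeds; "tau": joint torques, N m; "ee_pos": TCP position; "orientation": TCP orientation; "contact_force": force on the tool from outside, world axes, zero at the start; "moment": the same for the moment, N m; "width": opening from 0.0 (shut) to 1.0 (fully open).
Only numpy, scipy, OpenCV 4.12 (cv2) and the standard library are available. Lean on these libraries where they do the work, as an engineer would, in place of code of your own. Each camera call takes 0.05 s, during which the arm holds its last target. There are 200 camera calls.

TASK

Raise the folded-down wire bail of the small rivet pail until it stands upright while the pail is still on the table, then lift the pail by the bail and hang it on the stand's two hook prongs, so that it hangs there freely and at rest, clear of the table and the stand's foot. Do not tip the pail, and leave the other things on the table where they are.

Things in the scene. Friction and masses are not known exactly. Their poses are not given: they have to be found in the camera images.
- pail: Small open galvanised steel pail, 110 mm across the rim, 88 mm at the foot, 95 mm high, about 0.55 kg, rivets fixed in its bottom; loose. Origin: centre of its underside; z up along its axis. Its wire bail turns on riveted ears at y = -60 and +60 mm, z = 80 mm, and starts folded down to the pail's -x side.
- bail (a joint): Angle of the bail about the pail's y axis, rad: 0 = upright, negative = folded to the pail's -x side (stop at -1.2, where it still points 21 degrees above level; +1.2 on the other side). The hinge is stiff (0.02 N m of friction): the bail stays where it is left; raising it takes about 0.45 N at the grip.
- bail_grip (a point): Centre of the bail's black grip sleeve, 14 mm in diameter, 36 mm long along the pail's y axis, in the middle of the bail's straight top, 85 mm from the hinge axis. The 5 mm steel wire runs on straight to 47 mm either side of it, then bends to the arms, 125 mm apart. Axes turn with the bail: z from hinge to grip, y along the sleeve.
- stand: Grey steel bench stand fixed to the table: foot 200 x 130 x 10 mm (x from -60 to +140 mm), 25 mm square post at x = 105 mm, at its top (about 200 mm) a cross plate with a hook of two parallel 8 mm steel prongs that point along the stand's -x. Nothing is higher than 216 mm. Origin: on the table under the place where the bail hangs; z up.
- hook_seat (a point): Where the centre of the bail grip comes when the pail hangs: midway between the prongs, 205 mm above the table; axes as the stand's. Prongs at y = -34 and +34 mm (60 mm free between them), tops 2.5 mm below this point, running from the cross plate at x = 86 mm to x = -19 mm, then turning up: tips at x = -34 to -26 mm, 10.5 mm above this point. A pail hung here has its foot 40 mm above the table.
- rivet_tub: Bystander: small pale plastic tub of red rivets, 87 mm across, 57 mm high, at the left of the work; loose. Origin: centre of its underside.
- pliers: Bystander: pliers with red handles lying on the table at the right, 165 x 56 x 12 mm; loose. Origin: centre of its underside.
- bracket: Bystander: black slotted angle bracket, 95 x 50 x 36 mm, nearest the robot; loose. Origin: centre of its underside.

How it is judged (in metres and radians):
On the way:
1. the bail stands upright (within 0.35 rad) while the pail stands on the table (value of joint bail between -0.35 and 0.35 rad and height (world z) of pail below 0.008 m and angle between pail's own z axis and vertical below 0.12 rad), for 0.2 s.
At the end, for the whole second after the job is handed in: The pail hangs by its bail on both prongs, grip -28 to +35 mm of the hook seat along the prongs, within 22 mm of it sideways, 10 mm above to 8 mm below; the foot over 20 mm above the table, within 0.3 rad of upright, carried by the stand (over 1.5 N) and at rest (under 0.05 m/s) (x of bail_grip in the frame of hook_seat between -0.028 and 0.035 m and y of bail_grip in the frame of hook_seat between -0.022 and 0.022 m and z of bail_grip in the frame of hook_seat between -0.008 and 0.01 m and height (world z) of pail above 0.02 m and angle between pail's own z axis and vertical below 0.3 rad and contact force between pail and stand above 1.5 N and linear speed of pail below 0.05 m/s); the robot touches nothing.
It fails at once if the pail is tipped by more than 0.6 rad (angle between pail's own z axis and vertical above 0.6 rad).
It fails at once if the rivet tub, the pliers or the bracket is moved by more than 30 mm (distance of any of rivet_tub, pliers, bracket from where it was at the start of the episode above 0.03 m).
It also fails if it takes over 70 s, if anything falls off the work surface, if the arm or the gripper's body presses on something with over 40 N, if the wrist force passes 120 N, or if a joint passes its speed limit or range.

## Working session

There is one attempt and no reset: what is moved stays moved. The work goes in short steps, Python scripts to look and compute and a tool call to move; the robot and the scene stay as the last step left them, time stands still between calls to the robot, and variables do not carry over. Pictures are saved under pics/ and viewed, about 8 in all and at most 12, crops included, and the job is handed in when it is done.

Besides the shell and the picture viewer there is one more tool, called after "Emit:" by a JSON object that holds its "op" and its "data", one argument or row to a line. jog_arm: Moves the arm, as the interface text tells. Its arguments: {"type":"object","properties":{"commands":{"type":"array"}},"required":["commands"]}

```bash
mkdir -p pics
cat > h.py <<'E'
from bench import *
import numpy as np, cv2
def snap(n,f=None):
    s=snapshot(n)
    if f: cv2.imwrite('pics/'+f,s['img'][:,:,::-1])
    return s
def proj(s,P):
    T=np.linalg.inv(s['cam_to_world']);P=np.atleast_2d(np.array(P,float))
    c=P@T[:3,:3].T+T[:3,3]
    return cv2.projectPoints(c.reshape(-1,1,3),np.zeros(3),np.zeros(3),np.array(s['K'],float),np.array(s['D'],float))[0].reshape(-1,2)
def ray(s,uv):
    n=cv2.undistortPoints(np.array(uv,float).reshape(-1,1,2),np.array(s['K'],float),np.array(s['D'],float)).reshape(-1,2)
    T=np.array(s['cam_to_world']);d=np.c_[n,np.ones(len(n))]@T[:3,:3].T
    return T[:3,3],d/np.linalg.norm(d,axis=1,keepdims=True)
def onz(s,uv,z):
    o,d=ray(s,uv);return o+d*((z-o[2])/d[:,2])[:,None]
E
python3 - <<'E'
from h import *
ss=[snap(n) for n in ("scene","side")]
cv2.imwrite('pics/a.png',ss[0]['img'][:,:,::-1]);cv2.imwrite('pics/b.png',ss[1]['img'][:,:,::-1])
for s in ss:
    print(np.round(s['cam_to_world'],2).tolist(),s['K'])
    for l in ['pail','bail_grip','stand','rivet_tub','pliers','bracket']:
        for m in masks_of(s,l)[:2]: 
            v,u=np.nonzero(m['pixels']);print(l,m['conf'],m['rect'],u.mean(),v.mean())
o=get_obs();print(o['time_s'],o['ee_pos'],o['orientation'],o['width'])
E
```

```text
[[-0.45, -0.56, 0.7, -399.03], [-0.89, 0.27, -0.36, 512.91], [0.01, -0.79, -0.62, 943.0], [0.0, 0.0, 0.0, 1.0]] [[514.13525804   0.         321.35070034]
 [  0.         514.13525804 195.72261742]
 [  0.           0.           1.        ]]
pail 0.66 [261.1, 193.5, 317.5, 246.9] 284.69338885996876 217.0223841749089
bail_grip 0.45 [267.5, 199.0, 317.4, 225.6] 298.3738738738739 213.67117117117118
bail_grip 0.4 [429.2, 211.4, 476.8, 235.7] 451.69827586206895 223.41666666666666
stand 0.83 [335.6, 117.9, 397.2, 215.4] 365.24581209031317 175.3150036416606
rivet_tub 0.58 [159.9, 230.5, 195.1, 269.1] 176.71636363636364 246.29
pliers 0.56 [432.4, 210.1, 476.8, 235.8] 451.7865168539326 223.17977528089887
bracket 0.69 [339.6, 248.8, 380.3, 271.4] 360.18067978533094 257.5169946332737
[[0.99, -0.06, 0.09, 389.31], [-0.11, -0.47, 0.88, -995.51], [-0.01, -0.88, -0.47, 722.33], [0.0, 0.0, 0.0, 1.0]] [[458.04779904   0.         317.30520593]
 [  0.         458.04779904 198.91682692]
 [  0.           0.           1.        ]]
pail 0.59 [307.8, 193.6, 360.3, 238.6] 335.9483076923077 214.98215384615384
pail 0.4 [302.6, 195.7, 324.8, 209.5] 313.64102564102564 203.2051282051282
bail_grip 0.64 [240.9, 329.7, 311.5, 371.9] 276.48333333333335 347.91153846153844
bail_grip 0.43 [310.0, 198.1, 321.5, 207.6] 314.97222222222223 204.72222222222223
stand 0.6 [337.7, 212.8, 426.9, 319.1] 389.6151582045622 282.2636742702968
rivet_tub 0.85 [324.3, 167.2, 349.4, 193.4] 336.6320754716981 180.30754716981133
pliers 0.83 [238.7, 331.4, 313.4, 370.0] 276.12432432432433 348.227027027027
bracket 0.96 [260.3, 245.8, 298.9, 276.9] 276.9632446134347 259.9378960709759
0.7 [ 161.5985821  -706.74849122  231.30195247] [-0.70262838 -0.07931051  0.70266025 -0.07932068] 0.9982790052104138
```

Run:
```python
import cv2,numpy as np
a=cv2.imread('pics/a.png')[105:285,240:490];b=cv2.imread('pics/b.png')[150:340,260:440]
a=cv2.resize(a,None,fx=3.2,fy=3.2,interpolation=3);b=cv2.resize(b,None,fx=3.1,fy=3.1,interpolation=3)
cv2.imwrite('pics/a2.png',a);cv2.imwrite('pics/b2.png',b)
```

```text
(no output)
```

View pics/a2.png

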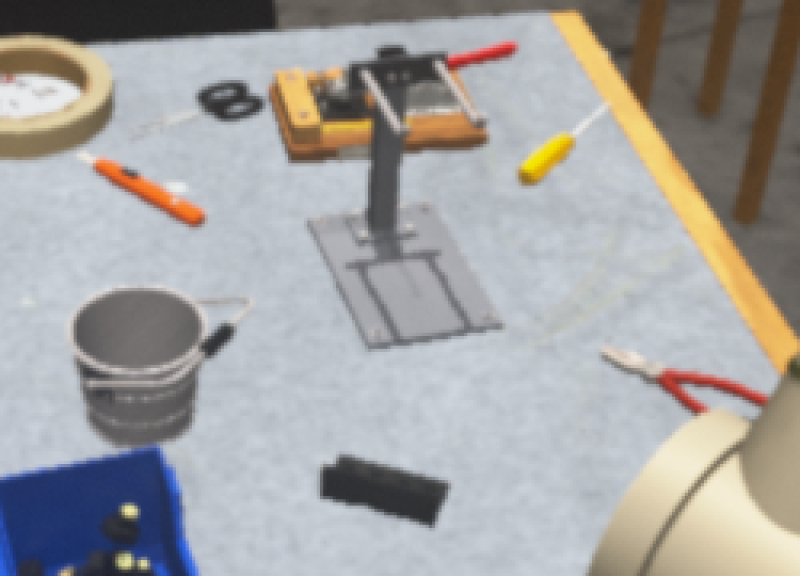

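View pics/b2.png

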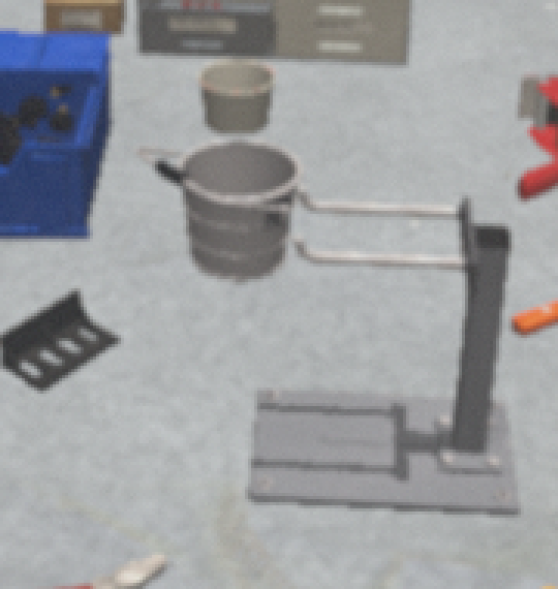

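```bash
cat > fit.py <<'E'
from h import *
from scipy.optimize import least_squares
A,B=snap('scene'),snap('side')
fa=lambda p:np.array(p)/3.2+[240,105]
fb=lambda p:np.array(p)/3.1+[260,150]
def R(y):return np.array([[np.cos(y),-np.sin(y),0],[np.sin(y),np.cos(y),0],[0,0,1]])
st=[(A,(140,65,10),(310,218)),(A,(-60,65,10),(370,348)),(A,(-60,-65,10),(502,325)),(A,(-30,34,215),(402,130)),(A,(-30,-34,215),(480,120)),
(B,(-60,-65,10),(248,500)),(B,(140,-65,10),(518,512)),(B,(-60,65,10),(258,392)),(B,(-30,34,215),(297,191)),(B,(-30,-34,215),(297,243))]
def f(p,full=0):
    r=[proj(s,R(p[2])@np.array(P)+[p[0],p[1],0])[0]-(fa(u) if s is A else fb(u)) for s,P,u in st];return np.array(r).ravel()
q=least_squares(f,[600,-200,0],x_scale=[100,100,1],loss='soft_l1');print('stand',q.x,np.round(f(q.x).reshape(-1,2),1).tolist())
def bp(th,y,r=85):return np.array([r*np.sin(th),y,80+r*np.cos(th)])
pk=[(A,('b',0),(218,340)),(A,('b',-47),(251,300)),(A,('b',47),(190,373)),(B,('b',0),(170,172)),(B,('b',47),(141,152))]
rim=[(A,[(138,288),(140,382),(70,335),(207,330)]),(B,[(240,138),(242,200),(183,170),(299,170)])]
def g(p):
    M=R(p[2]);t=np.array([p[0],p[1],0])
    r=[proj(s,M@bp(p[3],k[1])+t)[0]-(fa(u) if s is A else fb(u)) for s,k,u in pk]
    for s,c in rim:
        w=np.linspace(0,6.283,180);e=proj(s,np.c_[55*np.cos(w),55*np.sin(w),95+0*w]+t)
        fx=fa if s is A else fb
        E=[e[e[:,1].argmin()],e[e[:,1].argmax()],e[e[:,0].argmin()],e[e[:,0].argmax()]]
        r+=[np.array([0,E[i][1]-fx(c[i])[1]]) if i<2 else np.array([E[i][0]-fx(c[i])[0],0]) for i in range(4)]
    return np.array(r).ravel()
q=least_squares(g,[450,20,0.7,-1.2],x_scale=[100,100,1,1],loss='soft_l1');p=q.x
print('pail',p,np.round(g(p).reshape(-1,2),1).tolist());print('grip',R(p[2])@bp(p[3],0)+[p[0],p[1],0])
for l,n,z in (('rivet_tub',A,28),('pliers',B,6),('bracket',B,18),('bracket',A,18)):
    m=masks_of(n,l)[0];v,u=np.nonzero(m['pixels']);print(l,onz(n,[(u.mean(),v.mean())],z))
E
python3 fit.py
```

```text
stand [ 5.86347311e+02 -1.63636639e+02 -2.15514688e-01] [[-1.1, -1.3], [-0.5, -1.7], [1.4, -1.4], [1.6, -2.2], [1.5, -2.2], [-1.2, -1.0], [0.4, -0.2], [-1.0, -1.2], [0.4, -0.6], [-0.7, -1.3]]
pail [555.66670954 124.85147769   0.57550152  -1.10725093] [[0.1, -1.5], [-0.7, 0.9], [-1.1, -1.3], [0.0, 0.7], [-1.2, 0.9], [0.0, -1.3], [0.0, -3.6], [-0.1, 0.0], [-0.3, 0.0], [0.0, 1.2], [0.0, 0.0], [-2.5, 0.0], [-1.0, 0.0]]
grip [491.88349879  83.47161828 118.00538463]
rivet_tub [[603.67794386 402.09823639  28.        ]]
pliers [[ 365.6676989 -310.8327751    6.       ]]
bracket [[380.61065312 -11.12718214  18.        ]]
bracket [[374.29786722  -2.58624107  18.        ]]
```

Run:
```python
from h import *
from scipy.spatial.transform import Rotation as Ro
o=get_obs();M=Ro.from_quat(o['orientation']).as_matrix();print(np.round(M,3),o['ee_pos'])
y=M[:,1];a=np.degrees(np.arctan2(y[1],y[0]));print(a,'turn to 33:',33-a,'stand',np.degrees(-.2155)-a)
```

```text
[[-0.     0.223 -0.975]
 [ 0.    -0.975 -0.223]
 [-1.    -0.     0.   ]] [ 161.62632434 -706.7393128   231.25679372]
-77.11841144567472 turn to 33: 110.11841144567472 stand 64.77117096060549
```

Emit:
{"op": "jog_arm", "data": {
  "commands": [
    [0.34,0.26,0.2,0,0,60,0],
    [0.34,0.26,0.2,0,0,60,0],
    [0.34,0.26,0.2,0,0,60,0],
    [0.34,0.26,0.2,0,0,60,0],
    [0.34,0.26,0.2,0,0,60,0],
    [0.34,0.26,0.2,0,0,60,0],
    [0.34,0.26,0.2,0,0,60,0],
    [0.34,0.26,0.2,0,0,60,0]
  ]
}}

```text
time_s: 2.0
ee_pos: [504.4, -444.1, 433.0]
orientation: [0.569, 0.42, -0.568, 0.422]
contact_force: [0.3, -0.7, 0.1]
width: 1.004
```

Now above the pail, offset so the wrist camera sees bail and pail.

Emit:
{"op": "jog_arm", "data": {
  "commands": [
    [0.0,0.5,0,0,0,50,0],
    [0.0,0.5,0,0,0,50,0],
    [0.0,0.5,0,0,0,50,0],
    [0.0,0.5,0,0,0,50,0],
    [0.0,0.5,0,0,0,50,0],
    [0.0,0.5,0,0,0,50,0],
    [0.0,0.5,0,0,0,50,0],
    [0.0,0.5,0,0,0,50,0]
  ]
}}

```text
time_s: 3.0
ee_pos: [501.3, 55.0, 431.7]
orientation: [0.338, 0.621, -0.338, 0.621]
contact_force: [0.7, 0.1, 1.2]
width: 1.005
```

Run:
```python
from h import *
o=get_obs();print(o['time_s'],o['ee_pos'],o['orientation'],o['joint_pos'])
s=snap('wrist','w1.png');import pickle;pickle.dump({k:s[k] for k in('K','D','cam_to_world')},open('w1.pkl','wb'))
for l in ('bail_grip','pail'):
    for m in masks_of(s,l)[:2]: v,u=np.nonzero(m['pixels']);print(l,m['conf'],m['rect'],u.mean(),v.mean())
print(proj(s,[(492,83,111),(555.7,124.9,95)]),np.round(s['cam_to_world'],2))
```

```text
3.0 [501.25875944  54.98304331 431.65217054] [ 0.33828154  0.62056332 -0.33823608  0.62133977] [ 0.39341965  0.2034278  -0.74308953  1.78229693  0.14736725  1.2113598
  0.18184245]
bail_grip 0.79 [320.4, 96.7, 381.0, 186.1] 336.1804826862539 136.53515215110178
pail 0.67 [317.8, 92.2, 412.4, 186.2] 367.1539413220219 139.4878048780488
[[323.37521842 142.5507553 ]
 [372.94973425 141.22757787]] [[ 8.4000e-01  5.2000e-01  1.5000e-01  4.6150e+02]
 [ 5.4000e-01 -8.1000e-01 -2.4000e-01  1.1453e+02]
 [ 0.0000e+00  2.8000e-01 -9.6000e-01  5.7510e+02]
 [ 0.0000e+00  0.0000e+00  0.0000e+00  1.0000e+00]]
```

View pics/w1.png

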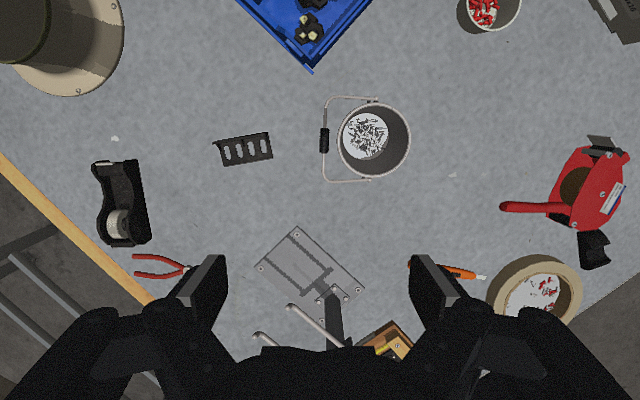

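Run:
```python
from h import *
import pickle
from scipy.optimize import least_squares
s=pickle.load(open('w1.pkl','rb'))
def R(y):return np.array([[np.cos(y),-np.sin(y),0],[np.sin(y),np.cos(y),0],[0,0,1]])
def fit(P,uv,x0,z=0):
    P,uv=np.array(P,float),np.array(uv,float)
    f=lambda p:(proj(s,P@R(p[2]).T+[p[0],p[1],0])-uv).ravel()
    q=least_squares(f,x0,x_scale=[100,100,1],loss='soft_l1');print(q.x,np.round(f(q.x),1));return q.x
c,n=85*np.cos(1.2)+80,-85*np.sin(1.2)
p=fit([(n,0,c),(n,47,c),(n,-47,c),(0,0,95)],[(324.5,140),(327,98),(324,181),(374,140)],[555,125,.57])
print('grip',R(p[2])@[n,0,c]+[p[0],p[1],0],np.degrees(p[2]))
fit([(-60,65,10),(-60,-65,10),(140,65,10),(-30,34,215),(-30,-34,215)],[(295,227),(254,267),(366,291),(289,307),(256,334)],[586,-164,-.21])
```

```text
[5.59092903e+02 1.28719943e+02 5.44623001e-01] [  0.2  -0.4  -1.2   8.6  -0.3 -10.    2.2   0.3]
grip [491.3313994   87.67468264 110.80040913] 31.204599361496825
[ 5.87937214e+02 -1.59762342e+02 -2.35088110e-01] [ 3.6 -1.9 -0.7 -0.5  0.2 -0.9  0.2  0.8 -0.7  2. ]
```

Emit:
{"op": "jog_arm", "data": {
  "commands": [
    [-0.033,0.018,-0.21,13,-21.3,-1.5,135],
    [-0.033,0.018,-0.21,13,-21.3,-1.5,135],
    [-0.033,0.018,-0.21,13,-21.3,-1.5,135],
    [-0.033,0.018,-0.24,13,-21.3,-1.5,135],
    [-0.033,0.018,-0.265,13,-21.3,-1.5,135],
    [-0.033,0.018,-0.265,13,-21.3,-1.5,135],
    [-0.033,0.018,-0.265,13,-21.3,-1.5,135],
    [-0.033,0.018,-0.265,13,-21.3,-1.5,135]
  ]
}}

```text
time_s: 4.15
ee_pos: [452.0, 53.3, 175.5]
orientation: [0.442, 0.543, -0.238, 0.673]
contact_force: [0.3, -0.6, 0.1]
width: 0.469
```

Run:
```python
from h import *
from scipy.spatial.transform import Rotation as Ro
o=get_obs();print(o['time_s'],o['ee_pos'],np.round(Ro.from_quat(o['orientation']).as_matrix(),3),o['joint_pos'],o['width'],o['contact_force'])
s=snap('wrist','w2.png');print(proj(s,[(491,86.5,111)]))
for m in masks_of(s,'bail_grip')[:2]: v,u=np.nonzero(m['pixels']);print(m['conf'],m['rect'],u.mean(),v.mean())
```

```text
4.15 [452.04721788  53.27296373 175.52453394] [[ 0.297  0.8    0.521]
 [ 0.16   0.496 -0.853]
 [-0.941  0.337  0.02 ]] [ 0.44695666  0.39788032 -0.79639837  2.44583886  1.26750325  0.212513
 -0.93487565] 0.46873299608101754 [ 0.29797772 -0.55731957  0.11328889]
[[353.60418109 199.44075791]]
0.87 [347.2, 110.4, 428.8, 273.9] 366.4425182481752 181.08211678832117
```

View pics/w2.png

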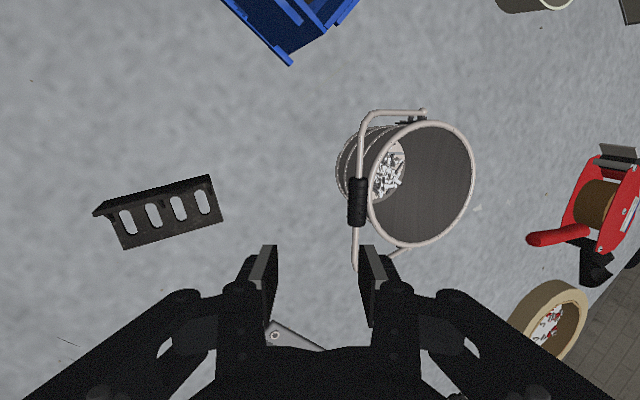

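Emit:
{"op": "jog_arm", "data": {
  "commands": [
    [0.02,0.0235,0,0,0,0,135],
    [0.02,0.0235,0,0,0,0,135],
    [0.02,0.0235,0,0,0,0,135],
    [0.02,0.0235,0,0,0,0,135]
  ]
}}

```text
time_s: 4.75
ee_pos: [471.0, 77.4, 175.9]
orientation: [0.442, 0.544, -0.238, 0.673]
contact_force: [0.2, 0.5, -1.0]
width: 0.473
```

Emit:
{"op": "jog_arm", "data": {
  "commands": [
    [0.007,0.004,-0.025,0,0,0,135],
    [0.015,0.008,-0.045,0,0,0,135],
    [0.021,0.011,-0.062,0,0,0,135],
    [0.024,0.012,-0.075,0,0,0,135],
    [0.027,0.013,-0.082,0,0,0,135],
    [0.027,0.013,-0.082,0,0,0,135]
  ]
}}

```text
time_s: 5.5
ee_pos: [498.4, 90.9, 93.5]
orientation: [0.442, 0.544, -0.237, 0.673]
contact_force: [-0.4, 0.8, 0.1]
width: 0.469
```

Run:
```python
from h import *
o=get_obs();print(o['time_s'],o['ee_pos'],o['joint_pos'],o['width'],o['contact_force'])
s=snap('wrist');a=cv2.resize(s['img'][100:400,160:520,::-1],None,fx=2,fy=2);cv2.imwrite('pics/w3.png',a)
```

```text
5.5 [498.35554458  90.94887987  93.52845435] [ 0.31111339  0.64298395 -0.78578888  2.4153432   1.8868364   0.3862912
 -1.57726513] 0.4686649897258209 [-0.43004386  0.75093143  0.14204039]
```

View pics/w3.png

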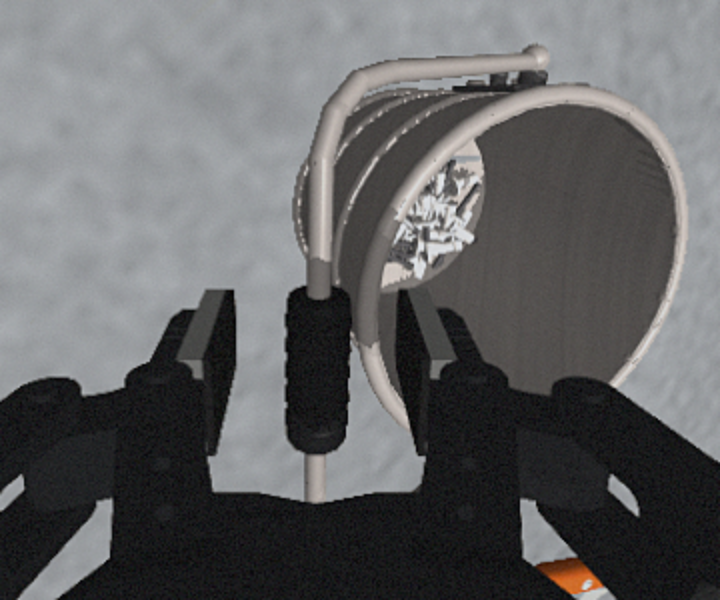

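Emit:
{"op": "jog_arm", "data": {
  "commands": [
    [0,0,0,0,0,0,180],
    [0,0,0,0,0,0,180],
    [0.0038,0.0023,0.009,-1,1.7,0,180],
    [0.0076,0.0046,0.0183,-2.1,3.4,0,180],
    [0.013,0.008,0.026,-3.1,5.1,0,180],
    [0.0188,0.0115,0.0336,-4.2,6.8,0,180],
    [0.0188,0.0115,0.0336,-4.2,6.8,0,180]
  ]
}}

```text
time_s: 6.42
ee_pos: [518.7, 103.7, 128.5]
orientation: [0.403, 0.573, -0.282, 0.656]
contact_force: [-0.1, 0.3, 0.2]
width: 0.298
```

Run:
```python
from h import *
o=get_obs();print(o['time_s'],o['ee_pos'],o['joint_pos'],o['width'],o['contact_force'])
s=snap('wrist');a=cv2.resize(s['img'][100:400,160:520,::-1],None,fx=1.5,fy=1.5);cv2.imwrite('pics/w4.png',a)
```

```text
6.425 [518.68349343 103.72676146 128.46707791] [ 0.1902606   0.54651068 -0.65876625  2.25619012  0.9607076   0.37114325
 -0.69993488] 0.29770486533039964 [-0.07975285  0.26736171  0.22396762]
```

View pics/w4.png

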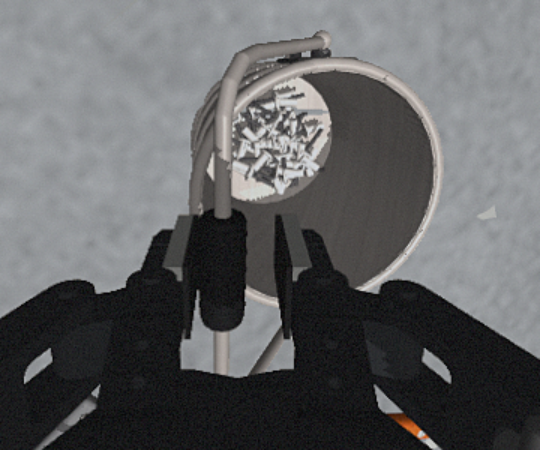

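Emit:
{"op": "jog_arm", "data": {
  "commands": [
    [0.007,0.0043,0.006,-1,1.7,0,180],
    [0.014,0.0086,0.0113,-2.1,3.4,0,180],
    [0.022,0.0135,0.015,-3.1,5.1,0,180],
    [0.03,0.0185,0.018,-4.2,6.8,0,180],
    [0.037,0.0225,0.019,-5.2,8.6,0,180],
    [0.0435,0.0266,0.0195,-6.2,10.3,0,180],
    [0.0435,0.0266,0.0195,-6.2,10.3,0,180]
  ]
}}

```text
time_s: 7.35
ee_pos: [561.5, 129.0, 146.0]
orientation: [0.339, 0.613, -0.348, 0.623]
contact_force: [-0.2, 0.5, -0.3]
width: 0.292
```

Run:
```python
from h import *
from scipy.spatial.transform import Rotation as Ro
o=get_obs();print(o['time_s'],o['ee_pos'],o['joint_pos'],o['width'],o['contact_force'],Ro.from_quat(o['orientation']).as_matrix().round(3))
s=snap('wrist');a=cv2.resize(s['img'][100:400,160:520,::-1],None,fx=1.1,fy=1.1)
b=snap('side')['img'][170:240,280:390,::-1];b=cv2.resize(b,None,fx=3.5,fy=3.5)[:, :]
h=max(a.shape[0],b.shape[0]);p=lambda i:cv2.copyMakeBorder(i,0,h-i.shape[0],0,0,0)
cv2.imwrite('pics/w5.png',np.hstack([p(a),p(b)]))
```

```text
7.35 [561.46120133 128.99809097 146.02802171] [ 0.19668659  0.65194873 -0.8000744   1.98946595  0.68524475  0.79398366
 -0.45575458] 0.29242414983566384 [-0.18368896  0.480941   -0.32346466] [[ 0.005  0.85   0.527]
 [-0.017  0.527 -0.849]
 [-1.    -0.005  0.018]]
```

View pics/w5.png

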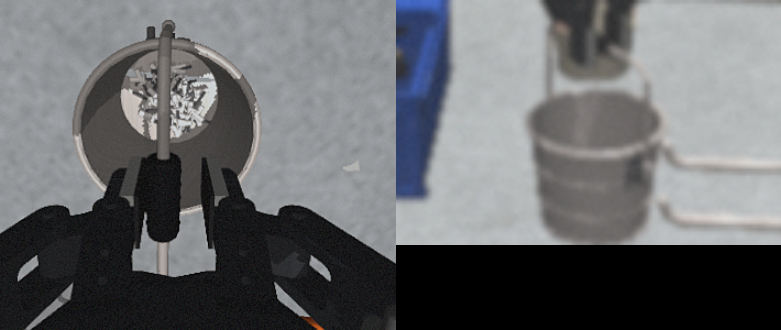

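Emit:
{"op": "jog_arm", "data": {
  "commands": [
    [0,0,0,0,0,0,255],
    [0,0,0,0,0,0,255],
    [0,0,0,0,0,0,255],
    [0,0,0,0,0,0,255],
    [0,0,0,0,0,0,255],
    [0,0,0,0,0,0,255],
    [0,0,0,0,0,0,255]
  ]
}}

```text
time_s: 8.32
ee_pos: [560.8, 129.3, 146.9]
orientation: [0.339, 0.614, -0.348, 0.622]
contact_force: [-1.2, -2.6, -3.4]
width: 0.144
```

Emit:
{"op": "jog_arm", "data": {
  "commands": [
    [0,0,0.01,0,0,0,255],
    [0,0,0.03,0,0,0,255],
    [0,0,0.06,0,0,0,255],
    [0,0,0.09,0,0,0,255],
    [0,0,0.12,0,0,0,255],
    [0,0,0.14,0,0,0,255],
    [0,0,0.14,0,0,0,255]
  ]
}}

```text
time_s: 9.2
ee_pos: [561.4, 129.8, 288.7]
orientation: [0.34, 0.613, -0.347, 0.623]
contact_force: [0.9, 0.3, -6.9]
width: 0.145
```

Emit:
{"op": "jog_arm", "data": {
  "commands": [
    [-0.006,-0.016,0,0,0,-3,255],
    [-0.019,-0.05,0,0,0,-8,255],
    [-0.034,-0.09,0,0,0,-15,255],
    [-0.05,-0.131,0,0,0,-22,255],
    [-0.066,-0.172,0,0,0,-29,255],
    [-0.081,-0.212,0,0,0,-36,255],
    [-0.093,-0.245,0,0,0,-41,255],
    [-0.1,-0.262,0,0,0,-44.4,255]
  ]
}}

```text
time_s: 10.2
ee_pos: [458.8, -135.1, 285.9]
orientation: [-0.547, -0.439, 0.559, -0.442]
contact_force: [-0.2, 0.5, -6.3]
width: 0.141
```

Emit:
{"op": "jog_arm", "data": {
  "commands": [
    [0,0,0,0,0,0,255],
    [0,0,0,0,0,0,255],
    [0,0,0,0,0,0,255],
    [0,0,0,0,0,0,255]
  ]
}}

```text
time_s: 10.7
ee_pos: [461.2, -131.8, 287.0]
orientation: [-0.546, -0.441, 0.557, -0.445]
contact_force: [-0.4, -0.2, -6.3]
width: 0.141
```

Run:
```python
from h import *
from scipy.spatial.transform import Rotation as Ro
o=get_obs();M=Ro.from_quat(o['orientation']).as_matrix();print(o['time_s'],o['ee_pos'],o['joint_pos'],o['contact_force'],M.round(3))
A,B=snap('scene'),snap('side')
a=cv2.resize(A['img'][105:225,290:440,::-1],None,fx=2.6,fy=2.6);b=cv2.resize(B['img'][130:330,280:440,::-1],None,fx=2.5,fy=2.5)
h=max(a.shape[0],b.shape[0]);p=lambda i:cv2.copyMakeBorder(i,0,h-i.shape[0],0,0,0)
cv2.imwrite('pics/w6.png',np.hstack([p(a),p(b)]))
```

```text
10.7 [ 461.17802733 -131.75106992  286.95165503] [ 0.75548647  0.31681133 -0.77134785  2.0426994   0.2991422   0.89922084
 -0.39897559] [-0.39557803 -0.22450152 -6.27673302] [[-0.009  0.977 -0.215]
 [-0.014 -0.215 -0.976]
 [-1.    -0.006  0.015]]
```

View pics/w6.png

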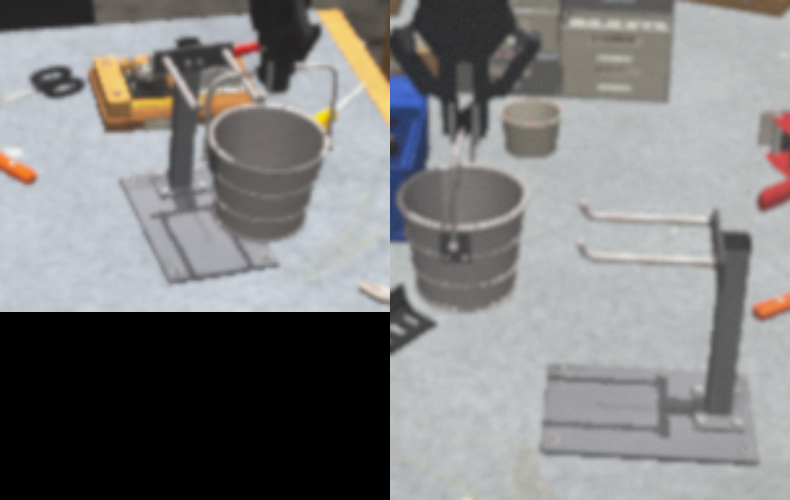

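Emit:
{"op": "jog_arm", "data": {
  "commands": [
    [0,0,-0.02,0,0,0,255],
    [0,0,-0.04,0,0,0,255],
    [0,0,-0.06,0,0,0,255],
    [0,0,-0.08,0,0,0,255],
    [0,0,-0.08,0,0,0,255],
    [0.01,-0.0023,-0.08,0,0,0,255],
    [0.025,-0.006,-0.08,0,0,0,255],
    [0.04,-0.0093,-0.08,0,0,0,255]
  ]
}}

```text
time_s: 11.8
ee_pos: [502.8, -142.4, 207.7]
orientation: [-0.547, -0.44, 0.557, -0.445]
contact_force: [-0.5, 0.2, -6.8]
width: 0.143
```

Emit:
{"op": "jog_arm", "data": {
  "commands": [
    [0.01,-0.0023,0,0,0,0,255],
    [0.025,-0.006,0,0,0,0,255],
    [0.04,-0.0093,0,0,0,0,255],
    [0.055,-0.013,0,0,0,0,255],
    [0.07,-0.0163,0,0,0,0,255],
    [0.082,-0.019,0,0,0,0,255],
    [0.089,-0.0207,0,0,0,0,255],
    [0.089,-0.0207,0,0,0,0,255]
  ]
}}

```text
time_s: 12.8
ee_pos: [590.2, -162.6, 206.8]
orientation: [-0.546, -0.441, 0.557, -0.444]
contact_force: [0.3, -0.7, -5.8]
width: 0.14
```

Run:
```python
from h import *
o=get_obs();print(o['time_s'],o['ee_pos'],o['contact_force'])
A,B=snap('scene'),snap('side')
a=cv2.resize(A['img'][95:215,320:440,::-1],None,fx=3.3,fy=3.3);b=cv2.resize(B['img'][170:330,310:440,::-1],None,fx=3,fy=3)
h=max(a.shape[0],b.shape[0]);p=lambda i:cv2.copyMakeBorder(i,0,h-i.shape[0],0,0,0)
cv2.imwrite('pics/w7.png',np.hstack([p(a),p(b)]))
```

```text
12.8 [ 590.18535892 -162.56428911  206.83201058] [ 0.34796526 -0.66769578 -5.77342298]
```

View pics/w7.png

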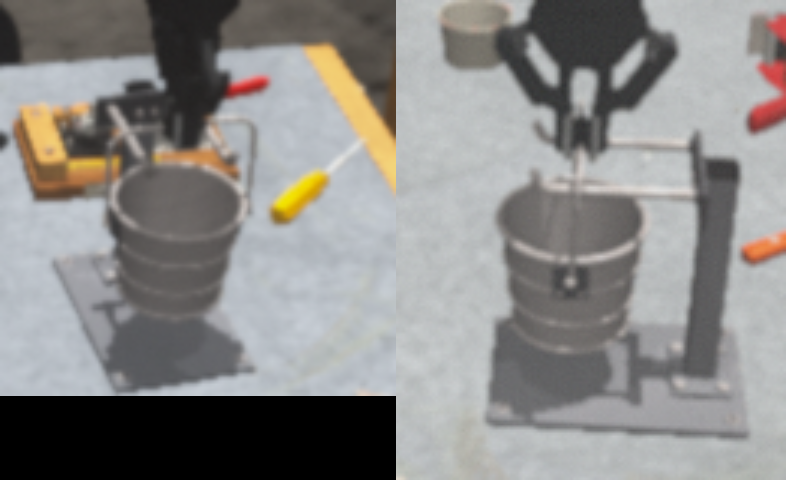

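Emit:
{"op": "jog_arm", "data": {
  "commands": [
    [0,0,-0.004,0,0,0,255],
    [0,0,-0.008,0,0,0,255],
    [0,0,-0.012,0,0,0,255],
    [0,0,-0.015,0,0,0,255],
    [0,0,-0.016,0,0,0,255],
    [0,0,-0.016,0,0,0,255],
    [0,0,-0.016,0,0,0,255]
  ]
}}

```text
time_s: 13.78
ee_pos: [590.0, -162.6, 191.1]
orientation: [-0.546, -0.44, 0.557, -0.444]
contact_force: [0.6, -0.3, -5.4]
width: 0.142
```

Emit:
{"op": "jog_arm", "data": {
  "commands": [
    [0,0,-0.001,0,0,0,255],
    [0,0,-0.002,0,0,0,255],
    [0,0,-0.003,0,0,0,255],
    [0,0,-0.003,0,0,0,255],
    [0,0,-0.003,0,0,0,255]
  ]
}}

```text
time_s: 14.4
ee_pos: [589.9, -162.5, 188.0]
orientation: [-0.546, -0.441, 0.557, -0.444]
contact_force: [0.0, -0.1, -6.4]
width: 0.141
```

Emit:
{"op": "jog_arm", "data": {
  "commands": [
    [0,0,-0.001,0,0,0,255],
    [0,0,-0.002,0,0,0,255],
    [0,0,-0.003,0,0,0,255],
    [0,0,-0.003,0,0,0,255],
    [0,0,-0.003,0,0,0,255]
  ]
}}

```text
time_s: 15.02
ee_pos: [590.1, -162.6, 186.1]
orientation: [-0.546, -0.44, 0.557, -0.445]
contact_force: [-4.9, 0.1, 6.2]
width: 0.139
```

Emit:
{"op": "jog_arm", "data": {
  "commands": [
    [0,0,0.001,0,0,0,255],
    [0,0,0.001,0,0,0,220],
    [0,0,0.001,0,0,0,180],
    [0,0,0.001,0,0,0,140],
    [0,0,0.001,0,0,0,140],
    [0,0,0.001,0,0,0,140],
    [0,0,0.001,0,0,0,140]
  ]
}}

```text
time_s: 15.9
ee_pos: [589.9, -162.6, 186.0]
orientation: [-0.546, -0.441, 0.557, -0.444]
contact_force: [0.4, -0.6, 0.2]
width: 0.451
```

Emit:
{"op": "jog_arm", "data": {
  "commands": [
    [0,0,0.01,0,0,0,140],
    [0,0,0.03,0,0,0,140],
    [0,0,0.06,0,0,0,140],
    [0,0,0.1,0,0,0,140],
    [0,0,0.14,0,0,0,140],
    [0,0,0.17,0,0,0,140],
    [0,0,0.17,0,0,0,140],
    [0,0,0.17,0,0,0,140]
  ]
}}

```text
time_s: 16.9
ee_pos: [589.5, -162.6, 356.3]
orientation: [-0.546, -0.44, 0.557, -0.444]
contact_force: [-0.3, -1.2, -0.6]
width: 0.449
```

Run:
```python
from h import *
o=get_obs();print(o['time_s'],o['ee_pos'],o['contact_force'],o['width'])
W,A,B=snap('wrist'),snap('scene'),snap('side')
for s in(A,B):
    for m in masks_of(s,'bail_grip')[:2]: v,u=np.nonzero(m['pixels']);print(m['conf'],m['rect'],u.mean(),v.mean())
    print(proj(s,[(587.5,-161,205)]))
a=cv2.resize(A['img'][95:215,320:440,::-1],None,fx=3,fy=3);b=cv2.resize(B['img'][170:330,310:440,::-1],None,fx=3,fy=3)
h=max(a.shape[0],b.shape[0]);p=lambda i:cv2.copyMakeBorder(i,0,h-i.shape[0],0,0,0)
cv2.imwrite('pics/w8.png',np.hstack([p(a),p(b)]))
```

```text
16.9 [ 589.47398516 -162.59942714  356.28374747] [-0.26075575 -1.1593299  -0.58152292] 0.4493198069837501
0.76 [366.2, 136.9, 381.8, 143.8] 375.74074074074076 138.64814814814815
[[374.33625736 139.24243147]]
0.59 [347.5, 214.8, 395.8, 290.2] 368.7558092132083 262.0346514472075
0.58 [367.9, 214.5, 375.9, 260.4] 370.96907216494844 226.1237113402062
[[369.61670134 222.71632819]]
```

View pics/w8.png

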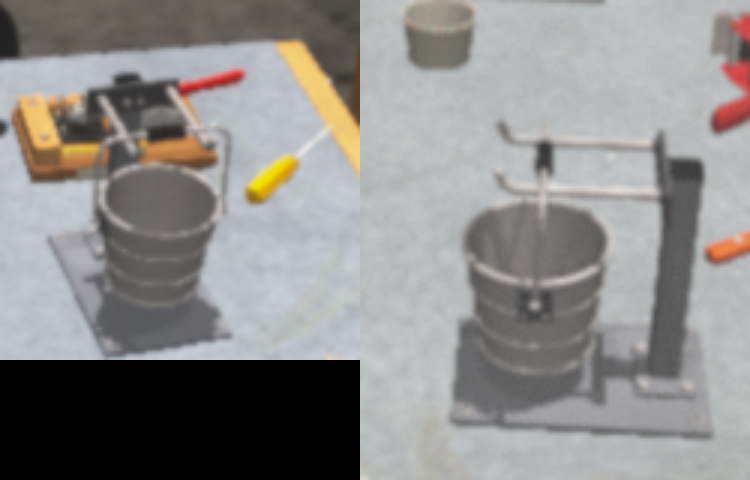

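Emit:
{"op": "jog_arm", "data": {
  "commands": [
    [0,0,0.02,0,0,0,140],
    [0,0,0.02,0,0,0,140],
    [0,0,0.02,0,0,0,140],
    [0,0,0.02,0,0,0,140],
    [0,0,0.02,0,0,0,140],
    [0,0,0.02,0,0,0,140],
    [0,0,0.02,0,0,0,140],
    [0,0,0.02,0,0,0,140]
  ]
}}

```text
time_s: 18.15
ee_pos: [589.9, -162.6, 376.0]
orientation: [-0.546, -0.441, 0.557, -0.444]
contact_force: [-0.0, 0.2, -0.6]
width: 0.449
```

Run:
```python
from h import *
for i in range(4):
    m=masks_of(snap('side'),'pail');
    if m: v,u=np.nonzero(m[0]['pixels']);print(m[0]['conf'],m[0]['rect'],u.mean(),v.mean())
close_job();print(get_obs()['time_s'])
```

```text
0.72 [347.5, 212.6, 395.4, 292.9] 368.7423887587822 261.71975019516003
0.72 [346.1, 212.6, 394.1, 292.0] 368.8060362173038 262.0394366197183
0.92 [343.0, 216.6, 394.6, 291.5] 368.73177496038033 262.5483359746434
0.89 [345.6, 214.3, 398.4, 293.0] 368.90717470612077 262.3315768139441
the job is handed in; nothing more can be done
the job is handed in; nothing more can be done
```

The pail is hanging by its bail on the stand's two prongs. I handed the job in about 18 s into the 70 s allowed; no verdict was reported.

I raised the bail with the sleeve held loosely between the fingers while the pail stood on the table. Then I gripped the sleeve, lifted the pail, carried it over the prong tips and lowered it onto the hook. Last, I opened the fingers and moved the gripper up clear.

**Last checks:**
- **Bail raised:** the pictures showed the bail upright while the pail still stood on the table.
- **Position:** in the scene view the bail grip is within about 1.5 pixels of where the hook seat should appear. In the side view the network's grip mask also took in other parts of the pail, so its centre is about 3 pixels lower. The picture there shows the sleeve midway between the prongs.
- **Clearance:** the pail hangs upright, clear of the table and the stand's foot.
- **At rest:** over four side pictures the pail's centre moved less than 0.2 pixel sideways and 0.8 pixel vertically, which is mask noise.
- **Released:** the gripper is about 170 mm above the hook and the force on the tool is near zero.

I saw no contact with the tub, the pliers or the bracket, but did not measure their positions again at the end.

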